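# Clip the right stroke stop onto a hydraulic cylinder

## Task

The hydraulic cylinder on the parts bench has to keep the stroke it is set to now. Of the four look-alike clip-on stroke stops, find the widest one that goes into the gap between the cylinder's gland and the fork end, and push it down over the rod until it snaps fully home. Leave the other three stops on the bench, and do not disturb the small green carton or the grease tin.

Things in the scene. Friction and masses are not known exactly. Their poses are not given: they have to be found in the camera images.
- cylinder: Hydraulic cylinder fixed on timber blocks. Origin on the bench straight below the gland's flat face; x runs level along the rod, out of the gland to the fork end; z up. Rod axis 80 mm above the bench, rod 25 mm across. Black gland (53 mm) and grey barrel (50 mm) reach back to x = -300 mm; two capped ports stand out 47 mm to +y. Fork end 87 mm long, 52 mm across. Nothing is under the bare rod.
- rod (a joint): Length of bare rod showing (m): the gap along the cylinder's x from the gland's face (x = 0) to the shoulder of the fork end. Between 27 and 49 mm, locked by the oil: it cannot be pushed or pulled by hand. Both faces are flat with edges bevelled about 4 mm, so a part coming down is led in a little.
- stop_a: Clip-on stroke stop: plain aluminium U-block standing on its two feet like an arch, 58 mm over its flat sides (along its y), 60 mm high, slot 26.5 mm wide for the rod. The four differ only in width along x (the bore, between two flat faces): 25, 32, 38, 44 mm, one of each, unmarked; the names tell nothing. Origin on the bore axis at mid-width, 30 mm above the feet. 0.13 to 0.33 kg.
- stop_b: Stroke stop like stop_a but of another width (25, 32, 38 or 44 mm along its x); same origin and axes. Seated fully home, the arch rests on the rod and the stop's origin lies on the rod's axis, its x along the rod (either way round).
- stop_c: Stroke stop like stop_a but of another width (25, 32, 38 or 44 mm along its x); same origin and axes. In each stop a 14 mm spring ball stands 5 mm into the slot from one leg, 17.5 mm above the feet. It meets the rod about 25 mm short of home; 10 to 20 N of push snaps it past, the stop's own weight does not.
- stop_d: Stroke stop like stop_a but of another width (25, 32, 38 or 44 mm along its x); same origin and axes.
- carton: Green carton of parts, 70 x 110 x 45 mm, a bystander; origin at its underside.
- grease_tin: Dark grease tin, 72 mm across, 75 mm high, a bystander; origin at its underside.
Things that resemble listed ones, but are neither listed nor needed, are in the scene too. What is shaped like the stop_b but purple, red or yellow is not meant.

How it is judged (in metres and radians):
At the end, for the whole second after the job is handed in: One stop is fully down on the rod (its bore axis within 3 mm of the rod axis, square to it within 0.08 rad), at rest, and the widest that goes in (25 mm stop: gap under 34 mm; 32: under 40; 38: under 46; 44: any). The other three are on the bench, at rest (((x of stop_a in the frame of cylinder between 0 and 0.05 m and y of stop_a in the frame of cylinder between -0.003 and 0.003 m and z of stop_a in the frame of cylinder between 0.077 and 0.083 m and angle between the x axis of stop_a and the x axis of cylinder, either way round below 0.08 rad and value of joint rod below 0.046 m and linear speed of each of stop_a, stop_b, stop_c, stop_d below 0.01 m/s and height (world z) of each of stop_b, stop_c, stop_d below 0.065 m) or (x of stop_b in the frame of cylinder between 0 and 0.05 m and y of stop_b in the frame of cylinder between -0.003 and 0.003 m and z of stop_b in the frame of cylinder between 0.077 and 0.083 m and angle between the x axis of stop_b and the x axis of cylinder, either way round below 0.08 rad and value of joint rod below 0.034 m and linear speed of each of stop_b, stop_a, stop_c, stop_d below 0.01 m/s and height (world z) of each of stop_a, stop_c, stop_d below 0.065 m) or (x of stop_c in the frame of cylinder between 0 and 0.05 m and y of stop_c in the frame of cylinder between -0.003 and 0.003 m and z of stop_c in the frame of cylinder between 0.077 and 0.083 m and angle between the x axis of stop_c and the x axis of cylinder, either way round below 0.08 rad and value of joint rod below 0.06 m and linear speed of each of stop_c, stop_a, stop_b, stop_d below 0.01 m/s and height (world z) of each of stop_a, stop_b, stop_d below 0.065 m) or (x of stop_d in the frame of cylinder between 0 and 0.05 m and y of stop_d in the frame of cylinder between -0.003 and 0.003 m and z of stop_d in the frame of cylinder between 0.077 and 0.083 m and angle between the x axis of stop_d and the x axis of cylinder, either way round below 0.08 rad and value of joint rod below 0.04 m and linear speed of each of stop_d, stop_a, stop_b, stop_c below 0.01 m/s and height (world z) of each of stop_a, stop_b, stop_c below 0.065 m))); the robot touches nothing.
It fails at once if the carton is moved more than 15 mm (distance of carton from where it was at the start of the episode above 0.015 m).
It fails at once if the grease tin is moved more than 15 mm (distance of grease_tin from where it was at the start of the episode above 0.015 m).
It also fails if it takes over 61 s, if anything falls off the work surface, if the arm or the gripper's body presses on something with over 40 N, if the wrist force passes 120 N, or if a joint passes its speed limit or range.

## Robot

A 6-joint arm with a two-finger parallel gripper is mounted at the origin on the work surface. World frame = base frame: x ahead of the robot, y to its left, z up, the work surface at z = 0. Lengths are in mm, angles in rad, forces in N, time in s.
With the tool pointing down it reaches from about 225 to 875 mm from the base axis. Payload 3.4 kg.
Tool frame: the origin (TCP) lies at the very end of the fingers, on their centre line; the grasp point (between the pads) lies 19 mm behind it; z points along the fingers, y is the direction in which the jaws open and shut (so a half turn about z gives the same grasp; the last joint's range is limited). The gripper opens to 85 mm and grips with 20 to 120 N. Pads are 22 mm wide; open, the fingers measure 114 mm over their backs; the gripper's body (76 mm by 85 mm) begins 54 mm behind the grasp point. The pads swing forward as they close: fully open they stand 13 mm farther back than shut.
Start: joints at [-1.458, 0.276, 1.505, -0, 1.361, -0.121], TCP at [133.21, -559.391, 231.328] pointing down, gripper open.
Joint ranges: [-2.89, 2.89], [-0.75, 2.08], [0.22, 2.7], [-1.18, 4.32], [0.11, 2.71], [-2.7, 2.7]. Speed limits (rad/s): [2.57, 2.57, 3.14, 3.14, 3.14, 3.14].

## Interface

Orientations are given as a unit quaternion [w, x, y, z].
In Python, from station import status, vision, workorder gives the robot as it stands.
- The arm moves only by the tool carry_out, never from a script. Its argument "steps" is one flat list of numbers, 4 for each row, row after row: the shift along the tool's x, y, z in cm, then the turn about the tool's z in degrees. A call has 1 to 20 rows; each row shifts and turns the commanded pose from where the row before left it, along the tool's axes as they then stand; what a row does not reach is not made up. A row lasts 1/10 s, in which the tool goes at most 50 mm and 8.59 degrees, less where a joint would pass 70% of its speed; a pose out of reach is approached as far as the arm can. A call with a gripper value outside its range is refused whole. "gripper" is the opening, from 0 (shut) to 1 (fully open), set as the call begins (left out, the last holds). The fingers move at their own pace and stop on an object; "squeeze" is the grip in N (left out, the last holds). Time passes only in rows, so rows that do not move let the fingers close. It gives the time, the measured TCP pose, the force and the opening at its end, in the units of the state.
- status.get_obs(): the state, without advancing time (a new reading comes with each control period).
- vision.capture(name): name is "scene" or "top"; returns a dict with "color" (400x640x3 uint8, red, green, blue), "fx", "fy", "cx", "cy" (pixels), "cam_to_world" (4x4, takes a point from camera to world coordinates). Camera axes: x right, y down, z forward; pixel columns grow to the right and rows downward; lengths in mm; the calibration is good to about 2 mm. A picture is of the moment at which its call begins. There is no depth.
- workorder.sign_off(): hands the job in, once; it reports no verdict.
The state is a dict: "t": time; "joints": joint angles; "qd": joint speeds; "effort": joint torques, N m; "eef_pos": TCP position; "orientation": TCP orientation; "force": force on the tool from outside, world axes, zero at the start; "wrist_torque": the same for the moment, N m; "width": finger opening in mm.
Only numpy, scipy, OpenCV 4.12 (cv2) and the standard library are available. Lean on these libraries where they do the work, as an engineer would, in place of code of your own. Each camera call takes 0.05 s, during which the arm holds its last target. There are 200 camera calls.

## Working session

There is one attempt and no reset: what is moved stays moved. The work goes in short steps, Python scripts to look and compute and a tool call to move; the robot and the scene stay as the last step left them, time stands still between calls to the robot, and variables do not carry over. Pictures are saved under pics/ and viewed, about 8 in all and at most 12, crops included, and the job is handed in when it is done.

Besides the shell and the picture viewer there is one more tool, called by a JSON object that holds its "name" and its "arguments", one argument or row to a line. carry_out: Moves the arm, as the interface text tells. Its arguments: {"type":"object","properties":{"steps":{"type":"array","items":{"type":"number"}},"gripper":{"type":"number"},"squeeze":{"type":"number"}},"required":["steps"]}

```bash
mkdir -p pics; cat > h.py <<'E'
import sys; sys.path.insert(0,'.')
import numpy as np, cv2
from station import status, vision, workorder
def snap(n):
    d=vision.capture(n); np.savez(f'{n}.npz',**{k:np.array(v) for k,v in d.items()}); return d
def load(n): return dict(np.load(f'{n}.npz'))
def p2w(d,u,v,z):
    T=d['cam_to_world']; r=T[:3,:3]@np.array([(u-d['cx'])/d['fx'],(v-d['cy'])/d['fy'],1.]); o=T[:3,3]
    return o+r*(z-o[2])/r[2]
def w2p(d,P):
    T=d['cam_to_world']; c=T[:3,:3].T@(np.array(P,float)-T[:3,3]); return float(d['fx']*c[0]/c[2]+d['cx']),float(d['fy']*c[1]/c[2]+d['cy'])
def save(d,name,box=None,s=1):
    im=d['color'][...,::-1]
    if box: im=im[box[1]:box[3],box[0]:box[2]]
    cv2.imwrite(f'pics/{name}.png',cv2.resize(im,None,fx=s,fy=s,interpolation=cv2.INTER_CUBIC))
E
python3 - <<'E'
from h import *
for n in('scene','top'):
    d=snap(n); save(d,n+'0',None,1.25); print(n,d['fx'],d['cx'],d['cy'],d['cam_to_world'].round(3).tolist())
o=status.get_obs(); print(o['orientation'],o['eef_pos'],o['t'],o['force'])
E
```

```text
scene 412.05944302862343 322.77086491278794 193.90056816046138 [[-0.538, 0.563, -0.627, 1160.816], [0.843, 0.367, -0.394, 395.988], [0.009, -0.741, -0.672, 746.331], [0.0, 0.0, 0.0, 1.0]]
top 439.6768153672501 318.43875113884707 196.95323134120915 [[-0.025, -0.995, 0.101, 390.057], [-0.999, 0.028, 0.032, -19.369], [-0.034, -0.1, -0.994, 1100.132], [0.0, 0.0, 0.0, 1.0]]
[-8.28067851e-04  9.93177545e-01  1.16609080e-01 -2.29552010e-06] [ 133.12746021 -558.9114268   230.52075394] 0.1 [ 0.28353035  0.30016944 -0.18442537]
```

View pics/top0.png

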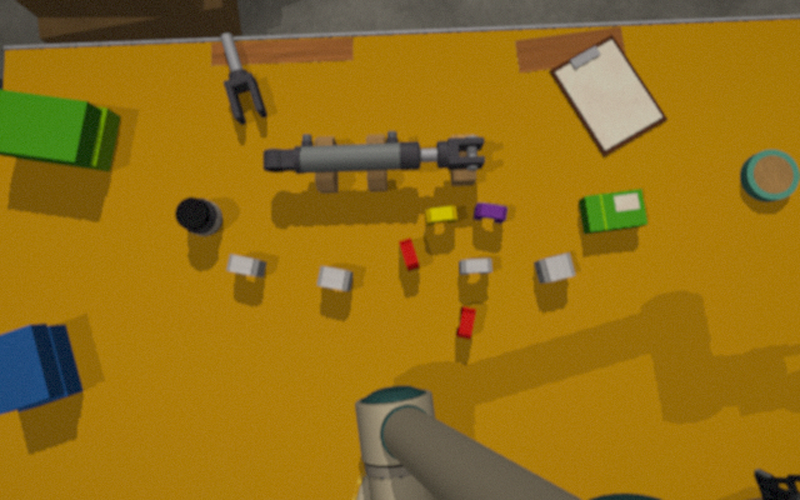

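View pics/scene0.png

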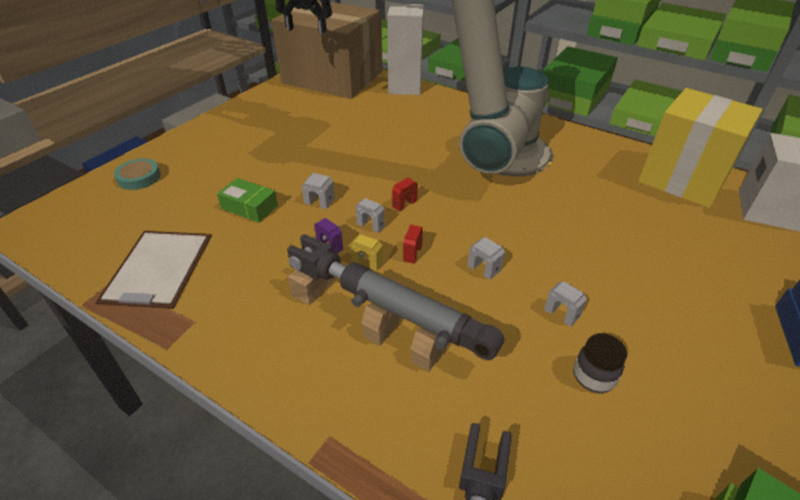

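Top view (800-px scale): the grey stop candidates are at (245,265), (336,278), (476,266) and (556,268). The look-alikes are yellow (441,214), purple (490,212) and red (410,254) and (467,322), none of which are meant. The bare rod is at (430,155), the green carton at (614,211) and the grease tin at (200,215). Next I'll take a close crop composite to measure from.

```bash
python3 - <<'E'
from h import *
t=load('top'); s=load('scene')
def crop(d,c,w,h,k):
    x,y=int(c[0]/1.25-w/2),int(c[1]/1.25-h/2); im=cv2.resize(d['color'][y:y+h,x:x+w,::-1],None,fx=k,fy=k,interpolation=cv2.INTER_CUBIC)
    cv2.putText(im,f'{x},{y}',(3,12),0,.4,(0,0,255),1); return im
T=[crop(t,c,40,36,5) for c in[(245,265),(336,278),(476,266),(556,268)]]
S=[crop(s,c,40,36,5) for c in[(567,302),(487,256),(370,214),(318,190)]]
R=np.hstack([crop(t,(430,155),80,36,5),crop(s,(335,268),80,36,5)])
cv2.imwrite('pics/c1.png',np.vstack([np.hstack(T),np.hstack(S),R]))
E
```

```text
(no output)
```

View pics/c1.png

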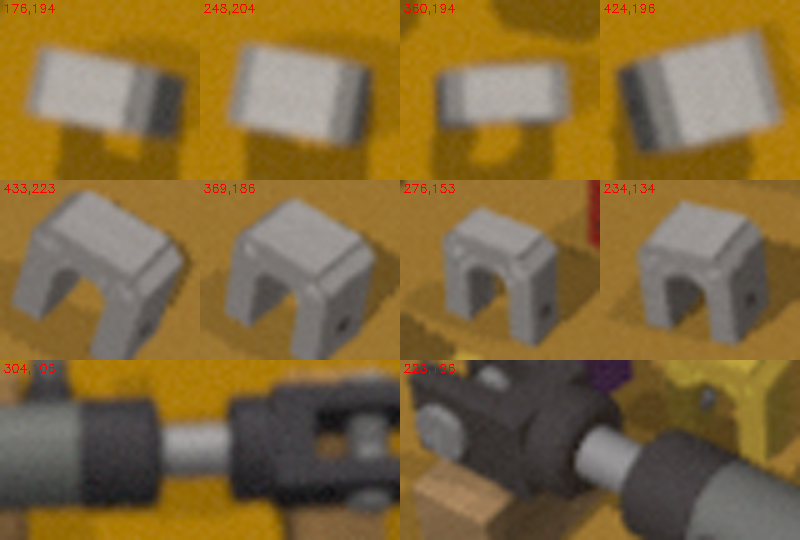

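The widths rank clearly: the stop at (476,266) is about 25, (245,265) about 32, (336,278) about 38 and (556,268) about 44. The gap looks like 32–34 mm, close to the 25/32 decision, so I'll measure sub-pixel profiles on averaged frames.

```bash
python3 - <<'E'
from h import *
from scipy.ndimage import map_coordinates
for n in('top','scene'):
    ds=[vision.capture(n) for _ in range(10)]
    d=dict(ds[0]); d['color']=np.mean([x['color'].astype(float) for x in ds],0); np.savez(f'{n}_avg.npz',**{k:np.array(v) for k,v in d.items()})
t=load('top_avg'); s=load('scene_avg')
# rod axis in top: world centres from pixels at axis height (back end, fork end centre)
g=lambda d:d['color'].astype(np.float32).mean(2)
G=g(t)
# rod centre rows: vertical profile through bare rod, brightness-minus
for u in(338,341,344,347): print('col',u,G[186-80+4:186-80+32,u].round(0).tolist() if 0 else [int(x) for x in G[112:136,u]])
for v in(122,123,124,125): print('row',v,[int(x) for x in G[v,328:358]])
a=p2w(t,336,124,92);b=p2w(t,350,124,92);print(a.round(1),b.round(1),np.linalg.norm(b-a)/14)
print('row124 left',[int(x) for x in G[127,205:225]],'right',[int(x) for x in G[118,375:395]])
E
```

```text
col 338 [102, 103, 101, 103, 100, 100, 111, 130, 149, 160, 155, 144, 130, 113, 95, 81, 75, 79, 85, 88, 87, 88, 89, 87]
col 341 [102, 101, 103, 100, 99, 103, 114, 135, 154, 164, 158, 146, 132, 116, 101, 86, 78, 82, 86, 87, 90, 87, 88, 89]
col 344 [101, 101, 101, 99, 95, 101, 117, 138, 155, 162, 157, 144, 132, 115, 99, 85, 81, 87, 90, 88, 89, 89, 87, 89]
col 347 [103, 101, 98, 99, 95, 102, 118, 138, 156, 163, 156, 141, 128, 112, 97, 84, 80, 86, 89, 88, 89, 88, 87, 89]
row 122 [66, 65, 64, 65, 64, 62, 56, 62, 94, 135, 155, 159, 159, 158, 158, 158, 157, 156, 156, 156, 148, 121, 79, 56, 60, 61, 62, 62, 63, 65]
row 123 [63, 64, 63, 62, 64, 61, 55, 61, 90, 124, 144, 147, 146, 146, 146, 145, 144, 145, 144, 141, 134, 108, 72, 54, 57, 59, 60, 61, 62, 61]
row 124 [62, 62, 63, 62, 62, 58, 54, 60, 84, 112, 130, 132, 132, 132, 132, 132, 132, 129, 129, 128, 120, 99, 66, 49, 54, 55, 56, 58, 58, 59]
row 125 [57, 58, 58, 58, 60, 57, 51, 56, 76, 99, 113, 117, 117, 116, 115, 115, 115, 115, 114, 112, 107, 90, 62, 47, 50, 53, 53, 53, 56, 55]
[662.7 -32.7  92. ] [661.6 -65.4  92. ] 2.3371820334605244
row124 left [102, 103, 101, 103, 97, 85, 64, 53, 55, 59, 61, 63, 64, 64, 63, 62, 60, 57, 56, 58] right [83, 91, 94, 94, 87, 74, 52, 31, 28, 41, 64, 81, 87, 88, 86, 87, 88, 89, 87, 87]
```

```bash
python3 - <<'E'
from h import *
t=load('top_avg'); s=load('scene_avg')
hsv=cv2.cvtColor(t['color'].astype(np.uint8),cv2.COLOR_RGB2HSV)
for c in[(245,265),(336,278),(476,266),(556,268)]:
    x,y=int(c[0]/1.25),int(c[1]/1.25); B=t['color'][y-22:y+22,x-24:x+24].astype(np.float32)
    sat=1-B.min(2)/B.max(2); sat=cv2.resize(sat,None,fx=8,fy=8,interpolation=cv2.INTER_CUBIC)
    m=(sat<.45).astype(np.uint8)
    k=max(cv2.findContours(m,0,2)[0],key=cv2.contourArea).reshape(-1,2).astype(float)
    P=np.array([p2w(t,(u+.5)/8-.5+x-24,(v+.5)/8-.5+y-22,60)[:2] for u,v in k])
    r=cv2.minAreaRect(P.astype(np.float32)); print(c,np.round(r[0],1),np.round(r[1],1),round(r[2],1))
# rod axis at z=80 from row of barrel centre: vertical sat profiles along barrel/gland
o=t['cam_to_world'][:3,3]
for u in(245,260,275,290,320,328,332,352,356): # barrel and gland
    col=t['color'][90:150,u]; sat=1-col.min(1)/col.max(1); sat=np.interp(np.arange(0,59,.05),np.arange(60),sat)
    i=np.where(sat<.35)[0]; a,b=90+i.min()*.05,90+i.max()*.05
    print(u,round(a,2),round(b,2),p2w(t,u,(a+b)/2,80).round(1),round(np.linalg.norm(p2w(t,u,a,80)-p2w(t,u,b,80)),1))
save(t,'c2',(190,90,400,230),3.8)
E
```

```text
(245, 265) [466.4 306.3] [72.9 35.5] 78.0
(336, 278) [437.8 135.9] [64.5 41.9] 78.2
(476, 266) [ 454.6 -131.1] [29.7 61.6] 1.1
(556, 268) [ 446. -279.] [47.5 69.5] 12.1
245 107.6 136.65 [677.9 184.   80. ] 70.9
260 115.95 137.0 [666.  148.1  80. ] 51.2
275 115.85 135.6 [666.6 112.2  80. ] 48.0
290 115.45 135.05 [666.6  76.4  80. ] 47.6
320 114.2 134.1 [666.8   5.   80. ] 48.3
328 113.8 134.0 [666.8 -13.9  80. ] 49.0
332 113.7 133.95 [666.7 -23.4  80. ] 49.1
352 113.5 132.65 [666.9 -70.8  80. ] 46.3
356 113.3 132.5 [667.  -80.2  80. ] 46.4[ WARN:0@0.839] global loadsave.cpp:1063 imwrite_ Unsupported depth image for selected encoder is fallbacked to CV_8U.
```

View pics/c2.png

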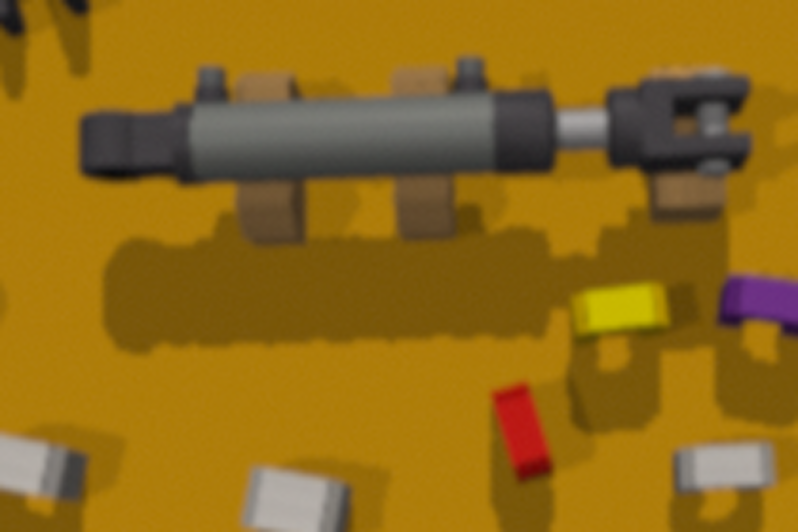

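The picture confirms the order: widths read 29.7, 35.5, 41.9 and 47.5 mm with a constant bias of about 4 mm, so they are 25, 32, 38 and 44. The gap is about 30.5 mm at half-max, so the 25 mm stop at top pixel (381,213), world about (456,-133), is the one. Its bore runs along world x.

Moving above it.

{"name": "carry_out", "arguments": {
  "steps": [3.44,-2.83,0,0,3.44,-2.83,0,0,3.44,-2.83,0,0,3.44,-2.83,0,0,3.44,-2.83,0,0,3.44,-2.83,0,0,3.44,-2.83,0,0,3.44,-2.83,0,0,3.44,-2.83,0,0,3.44,-2.83,0,0,3.44,-2.83,0,0,3.44,-2.83,0,0,0,0,0,6.2,0,0,0,6.1,0,0,2,0,0,0,2,0,0,0,0,0,0,0,0,0],
  "gripper": 1
}}

```text
t: 2.9
eef_pos: [456.1, -133.4, 191.5]
orientation: [-0.0, 1.0, 0.01, -0.0]
force: [0.4, 0.2, -0.6]
width: 85.7
```

{"name": "carry_out", "arguments": {
  "steps": [0,0,4,0,0,0,4,0,0,0,4,0,0,0,3,0,0,0,2.1,0,0,0,0,0,0,0,0,0]
}}

```text
t: 3.6
eef_pos: [457.2, -134.0, 21.2]
orientation: [0.0, 1.0, 0.009, 0.001]
force: [1.2, -0.3, -0.3]
width: 85.3
```

{"name": "carry_out", "arguments": {
  "steps": [0,0,0,0,0,0,0,0,0,0,0,0,0,0,0,0,0,0,0,0,0,0,0,0,0,0,0,0,0,0,0,0,0,0,0,0,0,0,0,0],
  "gripper": 0,
  "squeeze": 60
}}

```text
t: 4.6
eef_pos: [457.6, -134.1, 22.1]
orientation: [0.001, 1.0, 0.01, 0.002]
force: [-0.0, -0.1, 6.3]
width: 57.0
```

{"name": "carry_out", "arguments": {
  "steps": [0,0,-4,0,0,0,-4,0,0,0,-4,0,0,0,-4,0,3.52,-1.36,0,0,3.52,-1.36,0,0,3.52,-1.36,0,0,3.52,-1.36,0,0,3.52,-1.36,0,0,3.52,-1.36,0,0,0,0,0,0,0,0,0,0]
}}

```text
t: 5.8
eef_pos: [665.5, -47.3, 180.0]
orientation: [0.0, 1.0, 0.01, -0.001]
force: [-1.1, -0.4, -1.8]
width: 56.8
```

{"name": "carry_out", "arguments": {
  "steps": [0,0,0,-8.08,0,0,0,-8.08,0,0,0,-8.08,0,0,0,-8.08,0,0,0,-8.08,0,0,0,-8.08,0,0,0,-8.08,0,0,0,-8.08,0,0,0,-8.08,0,0,0,-8.08,0,0,0,-8.08,0,0,0,0,0,0,0,0]
}}

```text
t: 7.1
eef_pos: [664.7, -48.3, 180.7]
orientation: [-0.0, 0.709, 0.706, -0.0]
force: [-0.1, -0.3, -1.0]
width: 57.0
```

{"name": "carry_out", "arguments": {
  "steps": [0,0.2,2,0,0,0,1.8,0,0,0,0,0,0,0,0,0]
}}

```text
t: 7.5
eef_pos: [667.3, -47.9, 142.4]
orientation: [-0.0, 0.708, 0.706, -0.0]
force: [0.1, -0.2, -1.3]
width: 57.2
```

```bash
python3 - <<'E'
from h import *
o=status.get_obs(); print(o['eef_pos'],o['orientation'],o['force'])
t=snap('top'); s=snap('scene')
def crop(d,P,w,h,k,zs):
    c=w2p(d,P); x,y=int(c[0]-w/2),int(c[1]-h/2); im=cv2.resize(d['color'][y:y+h,x:x+w,::-1],None,fx=k,fy=k,interpolation=cv2.INTER_CUBIC); print(x,y)
    for Q in zs:
        u,v=w2p(d,Q); cv2.circle(im,(int((u-x+.5)*k),int((v-y+.5)*k)),2,(0,0,255),-1)
    return im
e=o['eef_pos']; zf=e[2]-22
Q=[[667+a,-48.5+b,zf] for a in(-29,-13.25,13.25,29) for b in(-12.5,12.5)]+[[667,-33.5,80],[667,-63.5,80]]
cv2.imwrite('pics/c3.png',np.hstack([crop(t,[667,-48,110],66,98,6,[]),crop(s,[667,-48,110],66,98,6,Q)]))
E
```

```text
[667.3494315  -47.91345131 142.38577026] [-2.30954294e-04  7.07748392e-01  7.06464500e-01 -2.66015970e-04] [ 0.09649861 -0.15295024 -1.25726217]
309 70
238 158
```

View pics/c3.png

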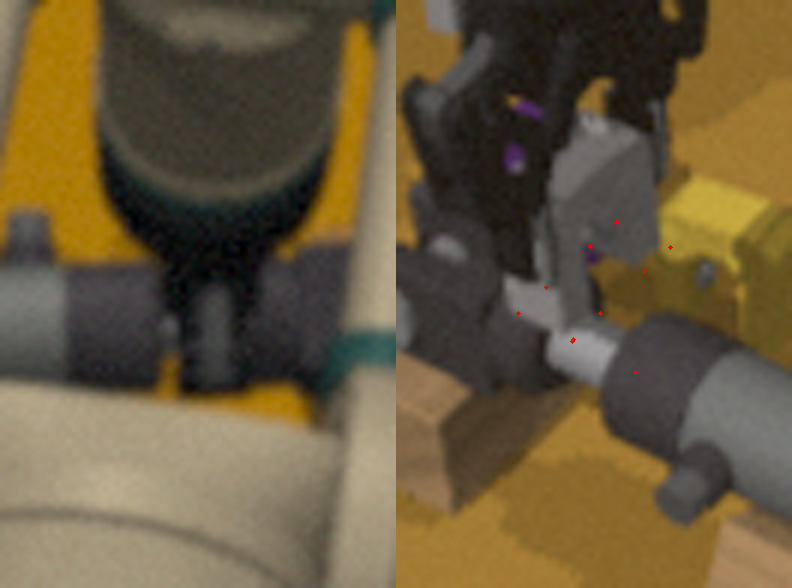

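The scene crop shows the gripped stop upright with its feet just above the rod. Its near foot is around (530,300)–(558,328), and the rod and gland are at (580,350) and (660,380). Both look shifted the same way against my projection, so I'll overlay outlines to get the relative offset.

```bash
python3 - <<'E'
from h import *
a=load('scene_avg'); s=load('scene'); X,Y0,g=667,-33.5,30.5; k=8; x0,y0=246,186; W,H=50,60
def base(d,x0,y0):
    return cv2.resize(d['color'].astype(np.uint8)[y0:y0+H,x0:x0+W,::-1],None,fx=k,fy=k,interpolation=cv2.INTER_CUBIC)
def line(im,d,P,c,x0,y0):
    p=np.array([[(u-x0+.5)*k,(v-y0+.5)*k] for u,v in(w2p(d,q) for q in P)],int); cv2.polylines(im,[p],False,c,1)
circ=lambda r,y:[[X+r*np.cos(q),y,80+r*np.sin(q)] for q in np.linspace(0,2*np.pi,60)]
A=base(a,x0,y0)
for r,y,c in((22.5,Y0,(0,0,255)),(26.5,Y0+4,(0,0,255)),(22,Y0-g,(0,255,0)),(12.5,Y0-g,(0,255,0)),(12.5,Y0,(255,255,0))): line(A,a,circ(r,y),c,x0,y0)
B=base(s,246,170); cx,cy,zf=667.3,-47.9,120.4
for b in(-12.5,12.5): line(B,s,[[cx+p,cy+b,zf+q] for p,q in((-29,0),(-29,50),(-20,60),(20,60),(29,50),(29,0),(13.25,0),(13.25,30),(0,43.25),(-13.25,30),(-13.25,0),(-29,0))],(0,0,255) if b>0 else (0,255,0),246,170)
cv2.imwrite('pics/c4.png',np.hstack([A,B]))
E
```

```text
(no output)
```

View pics/c4.png

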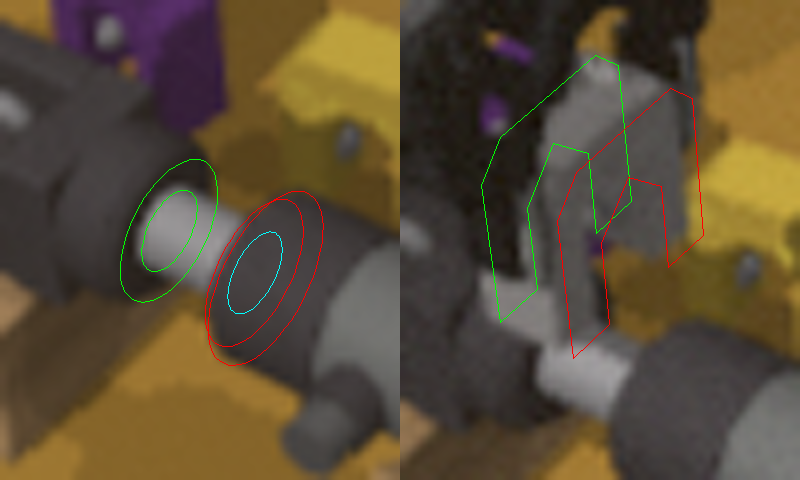

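The outlines fit the cylinder within about 1 mm. The held stop sits about 4–5 mm toward -y of the TCP, because it was gripped off-centre across its width. I'll shift +4 mm along tool x and lower to just above the rod.

{"name": "carry_out", "arguments": {
  "steps": [0.4,0,0,0,0,0,1,0,0,0,1,0,0,0,0.4,0,0,0,0,0,0,0,0,0]
}}

```text
t: 8.2
eef_pos: [667.7, -43.8, 118.0]
orientation: [-0.0, 0.707, 0.707, -0.0]
force: [0.2, 0.5, -1.3]
width: 57.3
```

{"name": "carry_out", "arguments": {
  "steps": [0,0,0.3,0,0,0,0.3,0,0,0,0.3,0,0,0,0,0]
}}

```text
t: 8.6
eef_pos: [667.3, -43.7, 108.7]
orientation: [-0.0, 0.707, 0.707, -0.0]
force: [0.1, 0.5, -2.5]
width: 57.2
```

{"name": "carry_out", "arguments": {
  "steps": [0,0,0.3,0,0,0,0.3,0,0,0,0.3,0,0,0,0,0]
}}

```text
t: 9.0
eef_pos: [666.6, -43.7, 99.3]
orientation: [-0.001, 0.707, 0.707, -0.001]
force: [-4.0, -1.0, -2.2]
width: 56.9
```

{"name": "carry_out", "arguments": {
  "steps": [0,-0.05,0.3,0,0,0,0.3,0,0,0,0.3,0,0,0,0.3,0,0,0,0,0]
}}

```text
t: 9.5
eef_pos: [664.9, -43.7, 88.1]
orientation: [-0.002, 0.707, 0.707, -0.002]
force: [-6.5, -0.3, 1.5]
width: 57.0
```

{"name": "carry_out", "arguments": {
  "steps": [0,-0.1,0.3,0,0,0,0.3,0,0,0,0.3,0,0,0,0.3,0,0,0,0,0]
}}

```text
t: 10.0
eef_pos: [664.8, -43.7, 74.9]
orientation: [-0.001, 0.707, 0.707, -0.001]
force: [-3.5, 0.9, -5.6]
width: 56.4
```

{"name": "carry_out", "arguments": {
  "steps": [0,0,0.3,0,0,0,0.3,0,0,0,0.2,0,0,0,0,0]
}}

```text
t: 10.4
eef_pos: [666.4, -43.8, 72.0]
orientation: [0.001, 0.707, 0.707, 0.0]
force: [-9.2, 0.9, 14.4]
width: 57.1
```

{"name": "carry_out", "arguments": {
  "steps": [0,0,0.4,0,0,0,0.3,0,0,0,0,0]
}}

```text
t: 10.7
eef_pos: [666.6, -43.8, 71.7]
orientation: [0.002, 0.707, 0.707, 0.001]
force: [-18.7, 1.6, 44.1]
width: 57.1
```

{"name": "carry_out", "arguments": {
  "steps": [0,0,-0.5,0,0,0,-0.1,0]
}}

```text
t: 10.9
eef_pos: [666.5, -43.8, 72.0]
orientation: [0.001, 0.707, 0.707, 0.001]
force: [-8.6, 1.1, 12.7]
width: 56.8
```

{"name": "carry_out", "arguments": {
  "steps": [0,0,0,0,0,0,0,0,0,0,0,0,0,0,0,0,0,0,0,0,0,0,0,0],
  "gripper": 1
}}

```text
t: 11.5
eef_pos: [666.3, -43.8, 66.9]
orientation: [-0.0, 0.707, 0.707, -0.0]
force: [-0.4, 1.2, -0.6]
width: 85.4
```

{"name": "carry_out", "arguments": {
  "steps": [0,0,-2,0,0,0,-3,0,0,0,-4,0,0,0,-4,0,-4,0,0,0,-4,0,0,0,-4,0,0,0,-4,0,0,0,-4,0,0,0,-4,0,0,0,-4,0,0,0,0,0,0,0]
}}

```text
t: 12.7
eef_pos: [665.4, -330.1, 196.2]
orientation: [0.001, 0.709, 0.705, -0.001]
force: [0.1, -0.5, -0.7]
width: 85.6
```

```bash
python3 - <<'E'
from h import *
t=snap('top'); s=snap('scene'); k=8; W,H=50,60
def base(d,x0,y0): return cv2.resize(d['color'][y0:y0+H,x0:x0+W,::-1],None,fx=k,fy=k,interpolation=cv2.INTER_CUBIC)
B=base(s,246,180); cx,cy,zf=667,-48.7,50
for b in(-12.5,12.5):
    P=[[cx+p,cy+b,zf+q] for p,q in((-29,0),(-29,50),(-20,60),(20,60),(29,50),(29,0))]
    cv2.polylines(B,[np.array([[(u-246+.5)*k,(v-180+.5)*k] for u,v in(w2p(s,q) for q in P)],int)],False,(0,0,255) if b>0 else (0,255,0),1)
u,v=w2p(t,[667,-48,90]); cv2.imwrite('pics/c5.png',np.hstack([base(t,int(u)-25,int(v)-30),B])); print(status.get_obs()['eef_pos'])
E
```

```text
[ 665.74460697 -324.59956077  196.52852797]
```

View pics/c5.png

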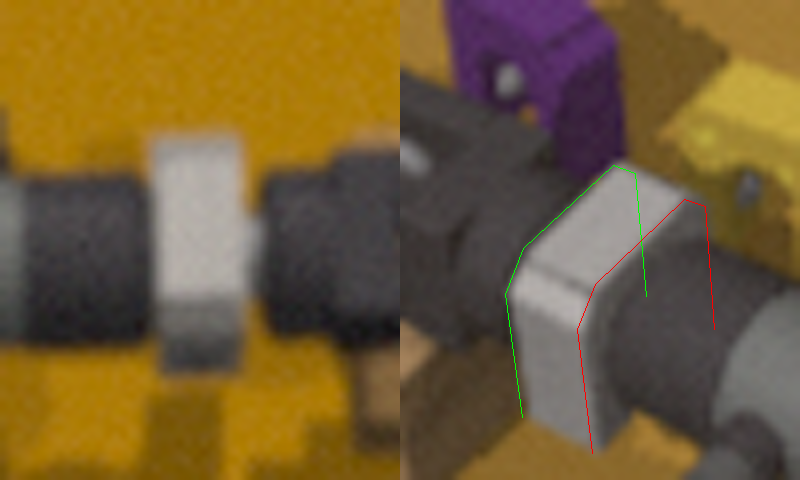

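The stop is seated square, and its outline matches the home pose in the scene view. Only a few mm of rod show at top-crop (252,245). One last numeric check on the gap, using the averaged image from before the insertion, plus a full view of the bench.

```bash
python3 - <<'E'
from h import *
t=load('top_avg'); C=t['color']; sc=2.337
for v in(114,115,116,117,131,132):
    r=C[v,326:360]; f=r[:,0]-r[:,2]; h=(np.median(f[13:20])+min(f[6],f[27]))/2; i=np.where(f>h)[0]
    i=[q for q in i if 5<q<28]; a,b=i[0],i[-1]
    A=a-(f[a]-h)/(f[a]-f[a-1]); B=b+(f[b]-h)/(f[b]-f[b+1]); print(v,round(326+A,2),round(326+B,2),round((B-A)*(2.337*1020/1008),1))
n=load('top'); a=C.astype(float); b=n['color'].astype(float)
# bright stop edges seated, row sample at top face
G=b[120:126,325:360].mean((0,2)); print([int(x) for x in G])
save(n,'end',None,1.2)
E
```

```text
114 334.57 349.09 34.3
115 335.02 348.88 32.8
116 335.26 348.77 32.0
117 335.28 348.67 31.7
131 335.73 349.38 32.3
132 335.71 349.5 32.6
[63, 66, 63, 64, 64, 64, 64, 65, 61, 59, 71, 116, 156, 173, 174, 173, 174, 173, 171, 172, 172, 167, 151, 126, 98, 65, 54, 56, 60, 60, 61, 63, 61, 63, 64]
```

View pics/end.png

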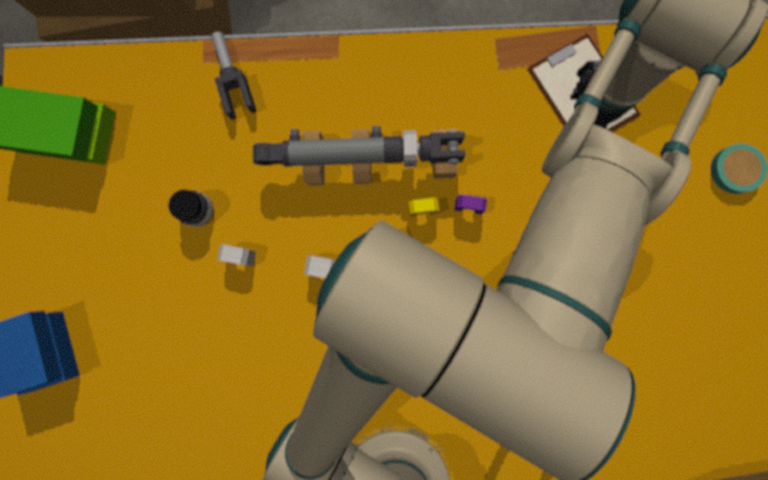

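```bash
python3 -c "
from h import *
o=status.get_obs(); print(o['t'],o['force'],o['qd']); print(workorder.sign_off())"
```

```text
12.8 [-0.03409705 -0.12838431 -0.47390765] [ 0.0342556  -0.01895434  0.01693328  0.00910595  0.00386803  0.00114915]
the job is handed in; nothing more can be done
None
```

The 25 mm stop is on the rod and seated, and I handed the job in at about 12.8 s. No verdict was reported.

- **Choice of stop:** I measured the gap at about 30.5–32.5 mm, and one row near the bevel read 34.3 mm. The four grey stops ranked as 25, 32, 38 and 44 mm. The 25 mm stop, at about (456, -133) mm, was the widest that goes in.
- **Fitting:** I turned it a quarter turn, shifted it 4 mm because I had gripped it off-centre, and pushed it down past the ball. It stopped firmly at the expected seated height, with up to 44 N upward on the wrist and no further travel. I then released it and backed the arm away.
- **Last checks:** The seated stop's outline matches the fully home pose in the scene camera, and the top camera shows it square in the gap. The final force reading was near zero.
- **Not confirmed:** In the final top picture the arm hid the 44 mm stop and the green carton, and partly hid the 38 mm stop. I did not check them directly. The arm only passed well above that part of the bench and no contact force showed. The grease tin and the 32 mm stop are visible and look unmoved.

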